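# Push the drive shaft home through the machine's side plate

### The job

Push the square drive shaft lengthways out of its cradle through the square hole in the machine's side plate, until its head is fully home against the open end of the cradle. The shaft lies loose in the cradle, off the hole's line; slid flat against the cradle's fence it lines up with the hole. Leave the shaft there and do not disturb the other things on the bench.

Things in the scene. Friction and masses are not known exactly. Their poses are not given: they have to be found in the camera images.
- frame: Machine frame fixed to the bench: upright aluminium side plate (180 mm wide, x -105 to +75, 160 high, 10 thick), a dark steel loading cradle before it, tie bars, roller and a second plate behind it (to y = 296 mm). Origin on the bench under the shaft's home line, at the cradle's open end; z up, +y = the way the shaft goes in, x across.
- fence (a point): Middle of the cradle's fence face, at floor level (frame x 8, y 75, z 45 mm); axes as the frame's. The cradle's flat floor runs from frame y = 0 (open end) to 150 mm (plate), x = -45 to +8 mm, top 45 mm above the bench, 12 mm thick. The fence, 12 mm high and thick, runs along its whole +x side; the -x side is open for a tool.
- bore (a point): Centre of the square hole, 21 x 21 mm with a 3 mm chamfer, in the plate's front face (frame x 0, y 150, z 53 mm); axes as the frame's, +y into the hole, right through the 10 mm plate. A shaft flat on the cradle floor and against the fence is centred on it, 2.5 mm free all round.
- stop (a point): Cradle's open end on the shaft's home line (frame x 0, y 0, z 53 mm); axes as the frame's. Here the front of the shaft's head comes to rest against the ends of floor and fence.
- shaft: Loose square steel bar 16 x 16 mm, 190 long in y, 0.25 to 0.45 kg, with a dark square head 30 x 30 x 10 mm on its -y end. Origin mid-length of the 190 mm, on the underside; +y to the plain tip, z up. Starts flat on the cradle floor, 9 to 22 mm off the fence, up to 3 degrees askew, tip 7 to 23 mm short of the plate, head overhanging the open end. Slides at 1 to 5 N.
- shaft_tip (a point): Centre of the bar's plain tip: 95 mm along +y from the shaft's origin, 8 mm above its underside; axes as the shaft's. When home it is 40 mm past bore along +y.
- shaft_tail (a point): Centre of the head's flat rear face: 105 mm along -y from the shaft's origin, 8 mm above its underside (the head reaches 15 mm to every side of this point); axes as the shaft's. When home it is 10 mm before stop.
- parts_bin: Bystander: loose blue open plastic bin, 100 x 130 mm, 60 mm high; origin at the centre of its underside.
- spray_can: Bystander: white can standing upright, 60 mm diameter, 100 mm high; origin at the centre of its underside.
- spanner: Bystander: steel spanner 170 mm long lying flat, along its x.
Mind the look-alikes: they are no part of the job. There is more than one size of the shaft; the job needs the middle-sized.

How it is judged:
By the outcome, as a careful person would: the job done as asked, in the order asked, and still so for the second after the job is handed in, with the robot touching nothing.
It also fails if it takes over 38 s, if anything falls off the work surface, if the arm or the gripper's body presses on something with over 40 N, if the wrist force passes 120 N, or if a joint passes its speed limit or range.

### The arm

A 6-joint arm with a two-finger parallel gripper is mounted at the origin on the work surface. World frame = base frame: x ahead of the robot, y to its left, z up, the work surface at z = 0. Lengths are in mm, angles in rad, forces in N, time in s.
With the tool pointing down it reaches from about 350 to 875 mm from the base axis. Payload 4.2 kg.
Tool frame: the origin (TCP) lies at the very end of the fingers, on their centre line; the grasp point (between the pads) lies 19 mm behind it; z points along the fingers, y is the line along which they close (so a half turn about z gives the same grasp; the last joint's range is limited). The gripper opens to 85 mm and grips with 20 to 120 N. Pads are 22 mm wide; open, the fingers measure 114 mm over their backs; the gripper's body (76 mm by 85 mm) begins 54 mm behind the grasp point. The pads swing forward as they close: fully open they stand 13 mm farther back than shut.
Start: joints at [-0.938, 0.385, 0.008, 0, -1.194, -0.259], TCP at [228.236, -581.814, 231.312] pointing down, gripper open.
Joint ranges: [-3.14, 3.14], [-1.21, 2.06], [-1.07, 1.41], [-3.16, 2.05], [-2.99, -0.16], [-3.1, 3.1]. Speed limits (rad/s): [2.79, 2.79, 3.14, 3.14, 3.14, 3.14].

### API

Orientations are given as a unit quaternion [x, y, z, w].
In Python, from bench import read_state, get_image, get_calibration, job_done gives the robot as it stands.
- The arm moves only by the shell command python3 -m creep 'ROWS'. ROWS is a JSON object of lists of equal length, an entry for each row: "translation": the shift along the world's x, y, z in cm, a list of three; "delta_rot": the turn, a rotation vector about the world's x, y, z in degrees, a list of three; "hand": the finger opening in cm, from 0 to 8.54. A call has 1 to 8 rows; each row is the pose to reach, as a shift and turn from the pose commanded when the call began; what a row does not reach only later rows make up. A row lasts 1/8 s, in which the tool goes at most 62.5 mm and 10.7 degrees, less where a joint would pass 70% of its speed; a pose out of reach is approached as far as the arm can. A call with a gripper value outside its range is refused whole. The fingers move at their own pace and stop on an object; the grip force is fixed at half the most. Time passes only in rows, so rows that repeat a pose let the fingers close. It gives the time, the measured TCP pose, the force, the opening and the grip force at its end, in the units of the state.
- read_state(): the state, without advancing time (a new reading comes with each control period).
- get_image(name): name is "side" or "top" or "wrist"; returns (picture, depth): 480x640x3 uint8, red, green, blue; 480x640 float32, mm along the optical axis (not along the pixel's ray), 0 where there is no reading.
- get_calibration(name): a dict with "intrinsics" (3x3 intrinsics, pixels), "dist" ([k1, k2, p1, p2, k3] as OpenCV has them; the pictures are not rectified), "xyz" and "attitude" of the camera in the world. Camera axes: x right, y down, z forward; pixel columns grow to the right and rows downward; lengths in mm; the calibration is good to about 2 mm. A picture is of the moment at which its call begins: read the wrist's pose just before it. get_calibration takes no time and is no camera call; for the wrist camera it gives the pose at the moment of the call.
- job_done(): hands the job in; it is judged then, once.
The state is a dict: "clock": time; "joints": joint angles; "joint_vel": joint speeds; "joint_efforts": joint torques, N m; "position": TCP position; "ee_rot": TCP orientation; "contact_force": force on the tool from outside, world axes, zero at the start; "wrist_torque": the same for the moment, N m; "gripper_width": finger opening in mm; "grasp_force": force on a finger pad.
Only numpy, scipy, OpenCV 4.12 (cv2) and the standard library are available. Lean on these libraries where they do the work, as an engineer would, in place of code of your own. Each camera call takes 0.05 s, during which the arm holds its last target. There are 200 camera calls.

## Working session

There is one attempt and no reset: what is moved stays moved. The work goes in short steps, Python scripts to look and compute and a shell command to move; the robot and the scene stay as the last step left them, time stands still between calls to the robot, and variables do not carry over. Pictures are saved under pics/ and viewed, at most 10 in all, crops included, and the job is handed in when it is done.

```bash
mkdir -p pics; cat > h.py <<'E'
import numpy as np,cv2
from bench import *
from scipy.spatial.transform import Rotation as R
def cal(n):
    c=get_calibration(n);K=np.array(c['intrinsics'],float);d=np.array(c['dist'],float)
    a=np.array(c['attitude'],float);M=R.from_quat(a).as_matrix() if a.size==4 else a.reshape(3,3)
    return K,d,np.array(c['xyz'],float),M
def ray(C,uv):
    K,d,t,M=C
    p=cv2.undistortPoints(np.array(uv,float).reshape(-1,1,2),K,d)[:,0]
    return np.c_[p,np.ones(len(p))]@M.T
def onz(C,uv,z):
    r=ray(C,uv);return C[2]+r*((z-C[2][2])/r[:,2])[:,None]
def bydepth(C,uv,D):
    uv=np.array(uv,float).reshape(-1,2);u=uv.astype(int)
    return C[2]+ray(C,uv)*D[u[:,1],u[:,0]][:,None]
def proj(C,P):
    K,d,t,M=C
    q=(np.array(P,float).reshape(-1,3)-t)@M
    return cv2.projectPoints(q,np.zeros(3),np.zeros(3),K,d)[0][:,0]
def snap(n,f):
    C=cal(n);I,D=get_image(n);cv2.imwrite(f'pics/{f}.png',I[:,:,::-1]);np.save(f'pics/{f}.npy',D);return C,I,D
E
python3 - <<'E'
from h import *
for n in('top','side'):
    C,I,D=snap(n,n+'0');print(n,C[2],C[3][:,2])
print(get_calibration('top'))
E
```

```text
top [ 429.21958369 -139.30188652 1104.62734913] [ 0.11000716  0.02850051 -0.99352209]
side [411.63246991 674.1741457  550.52632172] [ 0.16449802 -0.83483819 -0.52534332]
{'intrinsics': array([[597.19946075,   0.        , 311.29593107],
       [  0.        , 597.19946075, 246.47220909],
       [  0.        ,   0.        ,   1.        ]]), 'dist': array([0.06090271, 0.        , 0.        , 0.        , 0.        ]), 'xyz': array([ 429.21958369, -139.30188652, 1104.62734913]), 'attitude': array([-0.69844412,  0.7133981 , -0.02834262,  0.04935231])}
```

View pics/top0.png

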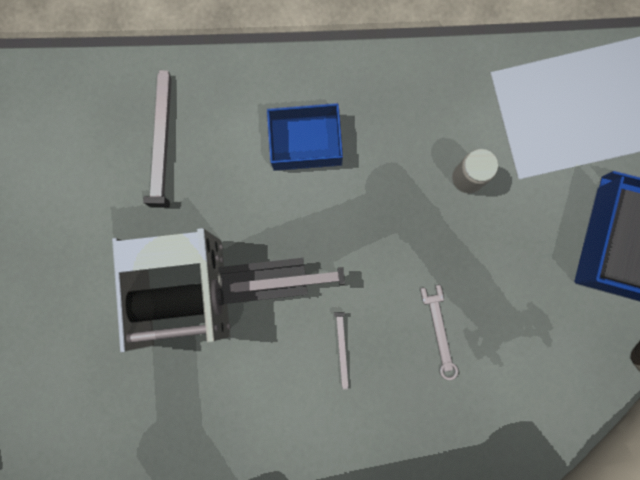

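View pics/side0.png

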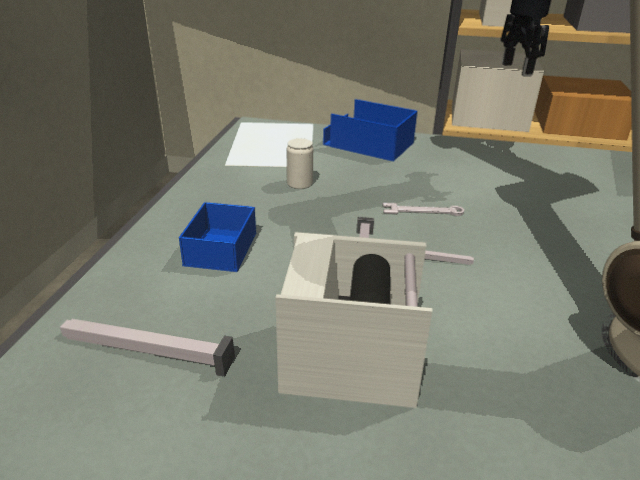

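The top view shows the frame at about (120–220, 235–350). Its cradle runs right from the plate, with the fence at (225–303, 265). The middle shaft lies at (232–338, 282) with its head at (350, 279). The large shaft at (160, 135) and the small one at (343, 350) are decoys. The side view shows mostly the rear plate. I'll enlarge the cradle next.

```bash
python3 - <<'E'
import cv2
I=cv2.imread('pics/top0.png')[222:362,100:380]
cv2.imwrite('pics/c1.png',cv2.resize(I,None,fx=2.85,fy=2.85,interpolation=cv2.INTER_CUBIC))
from h import *
C=cal('top');D=np.load('pics/top0.npy')
for uv in [(208,240),(208,335),(260,284),(320,278),(350,279),(260,267),(290,264),(250,294)]:print(uv,bydepth(C,uv,D).round(1))
E
```

```text
(208, 240) [[551.3  58.2 134. ]]
(208, 335) [[397.8  52.5 161.3]]
(260, 284) [[ 429.2 -139.3 1104.6]]
(320, 278) [[ 488.9 -123.5   63.5]]
(350, 279) [[ 489.5 -177.9    0.7]]
(260, 267) [[511.2 -17.7  53.2]]
(290, 264) [[514.9 -71.2  58.5]]
(250, 294) [[464.2   1.4  46.2]]
```

View pics/c1.png

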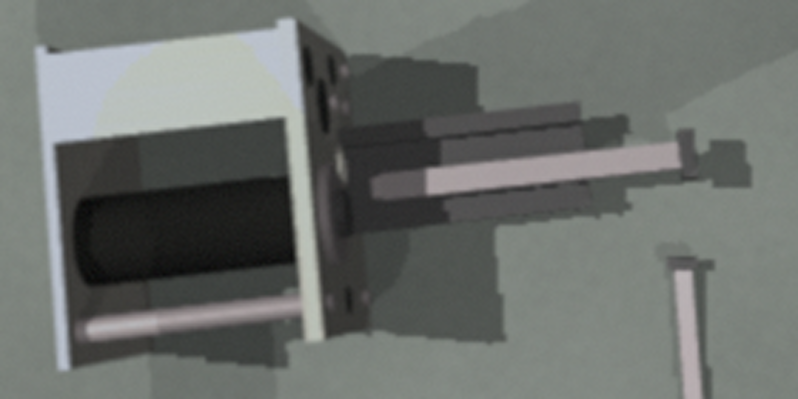

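The crop shows the fence's top face ending at crop (580, 103–123) and the floor's end at (583–590, 127–208). The shaft's tip is near (372, 186), and its head is at (678–693, 130–180).

```bash
python3 - <<'E'
from h import *
C=cal('top')
def P(pts,z): return onz(C,[(100+(x+.5)/2.85-.5,222+(y+.5)/2.85-.5) for x,y in pts],z).round(1)
print('plate top front corners',P([(297,20),(325,340)],160).tolist(),'rear-of-plate',P([(278,20),(304,340)],160).tolist())
print('2nd plate outer',P([(37,47),(58,370)],160).tolist())
print('fence top: face',P([(348,146),(425,137),(580,123)],57).tolist(),'back',P([(425,119),(580,103)],57).tolist())
print('floor end',P([(583,127),(590,208)],45).tolist(),'open edge',P([(450,221)],45).tolist())
print('shaft top +x edge',P([(376,175),(428,168),(678,143)],61).tolist(),'-x',P([(376,198),(428,194),(678,168)],61).tolist())
print('head top',P([(678,131),(692,130),(696,178),(683,180)],68).tolist())
E
```

```text
plate top front corners [[566.4, 59.5, 160.0], [388.3, 43.7, 160.0]] rear-of-plate [[566.7, 70.2, 160.0], [388.5, 55.3, 160.0]]
2nd plate outer [[554.5, 205.5, 160.0], [375.4, 190.4, 160.0]]
fence top: face [[502.0, 49.5, 57.0], [506.5, 1.7, 57.0], [513.0, -94.3, 57.0]] back [[517.6, 1.6, 57.0], [525.4, -94.6, 57.0]]
floor end [[511.4, -95.6, 45.0], [461.0, -99.1, 45.0]] open edge [[454.7, -11.9, 45.0]]
shaft top +x edge [[483.5, 31.5, 61.0], [487.1, -0.5, 61.0], [499.1, -154.4, 61.0]] -x [[469.4, 31.6, 61.0], [471.1, -0.4, 61.0], [483.8, -154.1, 61.0]]
head top [[506.0, -154.5, 68.0], [506.4, -163.0, 68.0], [477.1, -164.7, 68.0], [476.1, -156.8, 68.0]]
```

```bash
python3 - <<'E'
from h import *
s=read_state();print(s['clock'],s['position'],s['contact_force'],s['gripper_width']);print(R.from_quat(s['ee_rot']).as_matrix().round(3))
E
```

```text
0.1 [ 228.05004835 -581.36071001  230.3362325 ] [-0.00947273 -0.33058524  0.0532588 ] 85.35632837666043
[[-0.931 -0.365 -0.001]
 [-0.365  0.931  0.002]
 [ 0.     0.002 -1.   ]]
```

```bash
python3 -m creep '{"translation":[[2.5,6,0],[5,12,0],[7.5,18,0],[10,24,0],[12.5,30,0],[15,36,0],[17.5,43,0],[19.5,48,0]],"delta_rot":[[0,0,-5],[0,0,-10],[0,0,-16.6],[0,0,-16.6],[0,0,-16.6],[0,0,-16.6],[0,0,-16.6],[0,0,-16.6]],"hand":[0,0,0,0,0,0,0,0]}'
```

```text
clock: 1.1
position: [416.7, -116.7, 231.3]
ee_rot: [-0.042, 0.999, 0.0, 0.0]
contact_force: [0.6, -0.4, -0.1]
gripper_width: -0.1
grasp_force: 0.0
```

```bash
python3 -m creep '{"translation":[[0.7,3.5,0],[0.7,3.5,-5],[0.7,3.5,-10],[0.7,3.5,-14],[0.7,3.5,-17],[0.7,3.5,-18],[0.7,3.5,-18]],"delta_rot":[[0,0,0],[0,0,0],[0,0,0],[0,0,0],[0,0,0],[0,0,0],[0,0,0]],"hand":[0,0,0,0,0,0,0]}'
python3 - <<'E'
from h import *
for n in('top','side','wrist'):snap(n,n+'1')
I=np.vstack([np.hstack([cv2.resize(cv2.imread('pics/top1.png')[222:362,180:380],(400,280)),cv2.resize(cv2.imread('pics/side1.png')[160:380,260:480],(400,280))]),cv2.resize(cv2.imread('pics/wrist1.png'),(400,300)).repeat(1,1) if 0 else np.hstack([cv2.resize(cv2.imread('pics/wrist1.png'),(400,300)),np.zeros((300,400,3),np.uint8)])])
cv2.imwrite('pics/m1.png',I)
E
```

```text
clock: 1.98
position: [423.7, -83.8, 51.2]
ee_rot: [-0.042, 0.999, -0.0, -0.0]
contact_force: [-0.8, 1.1, 0.9]
gripper_width: -0.2
grasp_force: 0.0
```

View pics/m1.png

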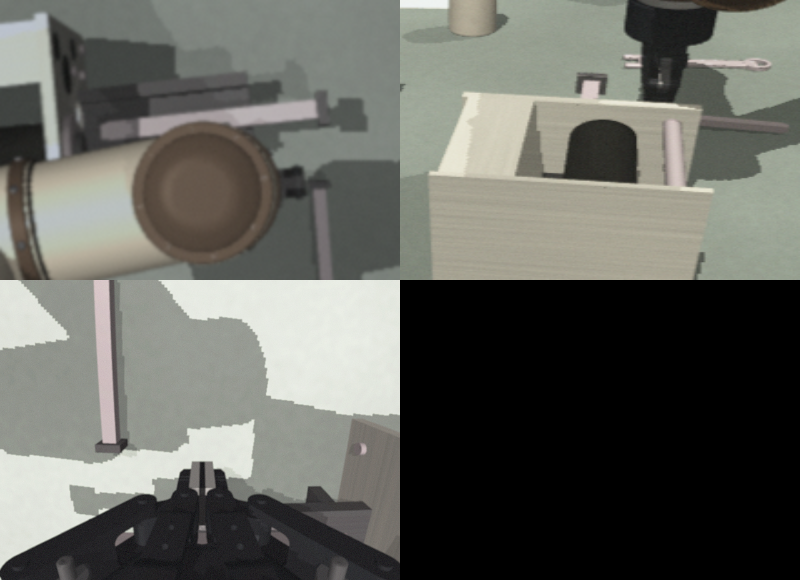

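The top view shows the hand beside the cradle's open side and the shaft still in place. Next I push sideways at about frame y = 37.

```bash
python3 -m creep '{"translation":[[1.8,1.4,0],[3.2,2.1,0],[3.6,2.1,0],[4.0,2.15,0],[4.4,2.2,0],[4.8,2.2,0],[5.2,2.25,0],[5.4,2.27,0]],"delta_rot":[[0,0,0],[0,0,0],[0,0,0],[0,0,0],[0,0,0],[0,0,0],[0,0,0],[0,0,0]],"hand":[0,0,0,0,0,0,0,0]}'
```

```text
clock: 3.12
position: [477.8, -61.1, 51.2]
ee_rot: [-0.042, 0.999, -0.0, -0.0]
contact_force: [-0.7, -0.0, -0.6]
gripper_width: 0.1
grasp_force: 0.7
```

```bash
python3 -m creep '{"translation":[[0.2,0.02,0],[0.4,0.03,0],[0.6,0.05,0],[0.6,0.05,0]],"delta_rot":[[0,0,0],[0,0,0],[0,0,0],[0,0,0]],"hand":[0,0,0,0]}'
python3 - <<'E'
from h import *
for n in('top','side','wrist'):snap(n,n+'2')
print(read_state()['contact_force'])
I=np.hstack([cv2.resize(cv2.imread('pics/top2.png')[242:322,220:380],(480,240)),cv2.resize(cv2.imread('pics/wrist2.png'),(320,240))])
cv2.imwrite('pics/m2.png',I)
E
```

```text
clock: 3.62
position: [483.8, -60.6, 51.3]
ee_rot: [-0.042, 0.999, -0.0, 0.0]
contact_force: [-1.2, 0.1, -1.4]
gripper_width: 0.1
grasp_force: 0.6
[-1.17665443 -0.19027194 -1.02478298]
```

View pics/m2.png

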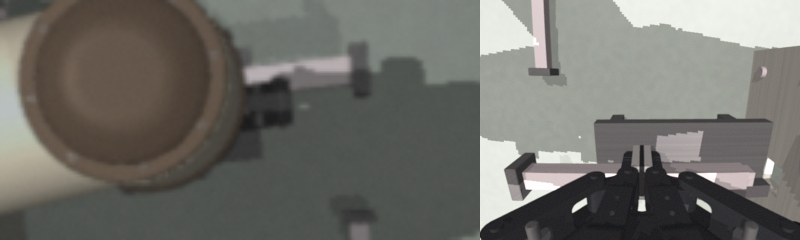

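The wrist view shows the fingers on the bar, which lies parallel to the fence. The head in the top view has moved towards the fence. I'll creep on until the force rises.

```bash
python3 -m creep '{"translation":[[0.1,0.01,0],[0.2,0.02,0],[0.3,0.02,0],[0.3,0.02,0]],"delta_rot":[[0,0,0],[0,0,0],[0,0,0],[0,0,0]],"hand":[0,0,0,0]}'
python3 -m creep '{"translation":[[0.1,0.01,0],[0.2,0.02,0],[0.3,0.02,0],[0.3,0.02,0]],"delta_rot":[[0,0,0],[0,0,0],[0,0,0],[0,0,0]],"hand":[0,0,0,0]}'
```

```text
clock: 4.28
position: [484.1, -60.6, 51.1]
ee_rot: [-0.042, 0.999, -0.0, -0.003]
contact_force: [-6.9, 0.6, 4.3]
gripper_width: -0.1
grasp_force: 3.5
clock: 4.78
position: [484.2, -60.8, 50.7]
ee_rot: [-0.041, 0.999, -0.0, -0.006]
contact_force: [-11.2, 1.2, 8.8]
gripper_width: 0.0
grasp_force: 5.9
```

The bar is hard against the fence, with 11 N at a stall. I'll back off, lift and move behind the head.

```bash
python3 -m creep '{"translation":[[-3,0,0],[-3.5,0,0],[-3.5,0,4],[-3.5,-3,9],[-2,-9,9],[0.5,-13,9],[2.6,-15.5,9],[2.6,-15.5,9]],"delta_rot":[[0,0,0],[0,0,0],[0,0,0],[0,0,0],[0,0,0],[0,0,0],[0,0,0],[0,0,0]],"hand":[0,0,0,0,0,0,0,0]}'
python3 - <<'E'
from h import *
for n in('top','wrist'):snap(n,n+'3')
I=np.hstack([cv2.resize(cv2.imread('pics/top3.png')[242:322,220:380],(480,240),interpolation=cv2.INTER_CUBIC),cv2.resize(cv2.imread('pics/wrist3.png'),(320,240))])
cv2.imwrite('pics/m3.png',I)
E
```

```text
clock: 5.78
position: [518.2, -217.1, 141.4]
ee_rot: [-0.041, 0.999, -0.001, 0.001]
contact_force: [-1.3, -0.6, -0.7]
gripper_width: -0.3
grasp_force: 0.0
```

View pics/m3.png

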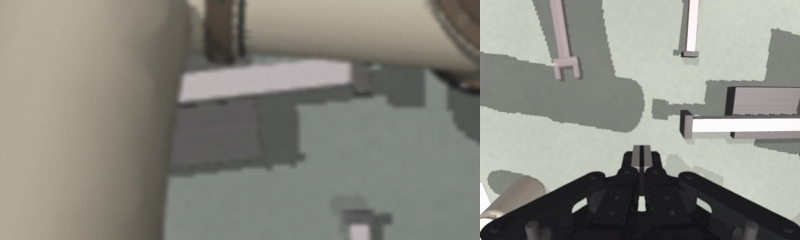

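The top crop shows the bar flush along the fence, with its head at about (350–368, 75). The wrist view shows the bar running straight along the cradle with the fingers behind it. I'll measure the tail and the line.

```bash
python3 - <<'E'
from h import *
C=cal('top')
def P(pts,z): return onz(C,[(220+(x+.5)/3-.5,242+(y+.5)/3-.5) for x,y in pts],z)
o=np.array([504.5,-96]);a=np.radians(4.8);M=np.array([[np.cos(a),np.sin(a)],[-np.sin(a),np.cos(a)]])
print('bar',[(M@(p[:2]-o)).round(1).tolist() for p in P([(185,75),(185,101),(345,60),(345,85)],61)])
print('head',[(M@(p[:2]-o)).round(1).tolist() for p in P([(350,50),(368,50),(372,92)],68)])
s=read_state();print('tcp frame',M@(np.array(s['position'][:2])-o),s['position'])
# wrist depth: bar vs fence
C=cal('wrist');D=np.load('pics/wrist3.npy')
for uv in [(430,250),(500,250),(560,250),(620,250)]:
    p=bydepth(C,uv,D)[0];print((M@(p[:2]-o)).round(1),p[2].round(1))
E
```

```text
bar [[9.2, 39.3], [-6.0, 40.8], [8.0, -54.7], [-6.5, -53.1]]
head [[12.9, -58.0], [11.8, -68.4], [-12.7, -68.1]]
tcp frame [   1.68500742 -119.83722737] [ 516.2068186  -215.27594356  141.20623775]
[  0.7 -53.9] 60.8
[ 1.  -9.7] 60.0
[ 0.7 28.5] 61.2
[ 1.1 70. ] 60.2
```

The bar's centre line is at x ≈ 1 along its whole length and its top is at 61, so it is aligned. I'll go down behind the head and push.

```bash
python3 -m creep '{"translation":[[0,0,-4.5],[0,0,-8.5],[0,0,-9.5],[-0.1,1.5,-9.5],[-0.3,3.0,-9.5],[-0.35,4.0,-9.5],[-0.45,5.0,-9.5],[-0.45,5.0,-9.5]],"delta_rot":[[0,0,0],[0,0,0],[0,0,0],[0,0,0],[0,0,0],[0,0,0],[0,0,0],[0,0,0]],"hand":[0,0,0,0,0,0,0,0]}'
python3 -m creep '{"translation":[[-0.05,0.5,0],[-0.1,1.0,0],[-0.13,1.5,0],[-0.17,2.0,0],[-0.17,2.0,0]],"delta_rot":[[0,0,0],[0,0,0],[0,0,0],[0,0,0],[0,0,0]],"hand":[0,0,0,0,0]}'
python3 - <<'E'
from h import *
for n in('top','wrist'):snap(n,n+'4')
I=np.hstack([cv2.resize(cv2.imread('pics/top4.png')[242:322,220:380],(400,200),interpolation=cv2.INTER_CUBIC),cv2.resize(cv2.imread('pics/wrist4.png'),(400,300))[50:250]])
cv2.imwrite('pics/m4.png',I)
E
```

```text
clock: 6.88
position: [511.2, -164.2, 46.7]
ee_rot: [-0.042, 0.999, 0.0, 0.0]
contact_force: [-0.8, -0.8, -0.2]
gripper_width: 0.2
grasp_force: 0.0
clock: 7.5
position: [509.4, -144.6, 46.2]
ee_rot: [-0.042, 0.999, 0.0, 0.0]
contact_force: [0.5, -1.0, 0.4]
gripper_width: -0.2
grasp_force: 0.7
```

View pics/m4.png

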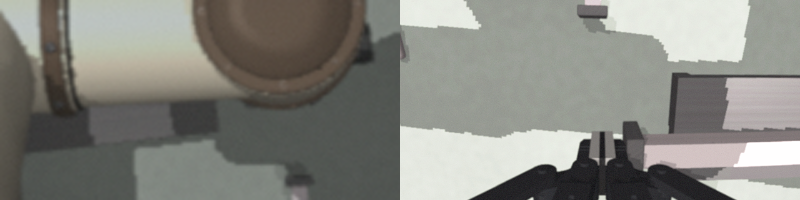

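The wrist view shows the fingertips at (600, 145) right behind the head at (630, 145). The cradle's end is at (672, 100), so some gap remains. I'll keep pushing.

```bash
python3 -m creep '{"translation":[[-0.04,0.5,0],[-0.08,1.0,0],[-0.13,1.5,0],[-0.17,2.0,0],[-0.2,2.3,0],[-0.2,2.3,0]],"delta_rot":[[0,0,0],[0,0,0],[0,0,0],[0,0,0],[0,0,0],[0,0,0]],"hand":[0,0,0,0,0,0]}'
python3 -m creep '{"translation":[[-0.02,0.2,0],[-0.04,0.4,0],[-0.05,0.6,0],[-0.05,0.6,0]],"delta_rot":[[0,0,0],[0,0,0],[0,0,0],[0,0,0]],"hand":[0,0,0,0]}'
```

```text
clock: 8.35
position: [507.5, -121.8, 46.3]
ee_rot: [-0.042, 0.999, 0.0, 0.0]
contact_force: [0.2, 0.8, 0.7]
gripper_width: -0.1
grasp_force: 0.0
clock: 8.85
position: [507.6, -120.9, 46.4]
ee_rot: [-0.042, 0.999, -0.003, 0.0]
contact_force: [4.0, -27.5, -5.9]
gripper_width: 0.1
grasp_force: 13.4
```

It stalls at 27 N with the TCP at frame y ≈ −25, which fits the head being home. I'll retreat and check.

```bash
python3 -m creep '{"translation":[[0.1,-1.0,0],[0.3,-4,0],[0.7,-8,2],[0.8,-10,8],[0.8,-12,12],[0.8,-13,13],[0.8,-13,13]],"delta_rot":[[0,0,0],[0,0,0],[0,0,0],[0,0,0],[0,0,0],[0,0,0],[0,0,0]],"hand":[0,0,0,0,0,0,0]}'
python3 - <<'E'
from h import *
for n in('top','side','wrist'):snap(n,n+'5')
I=np.vstack([np.hstack([cv2.resize(cv2.imread('pics/top5.png')[232:362,180:380],(400,260),interpolation=cv2.INTER_CUBIC),cv2.resize(cv2.imread('pics/side5.png'),(400,260))]),np.hstack([cv2.resize(cv2.imread('pics/wrist5.png'),(400,300)),cv2.resize(cv2.imread('pics/wrist5.png')[170:290,380:540],(400,300))])])
cv2.imwrite('pics/m5.png',I)
E
```

```text
clock: 9.72
position: [515.0, -246.2, 176.5]
ee_rot: [-0.041, 0.999, 0.0, 0.001]
contact_force: [0.6, 1.0, -0.4]
gripper_width: 0.1
grasp_force: 0.0
```

View pics/m5.png

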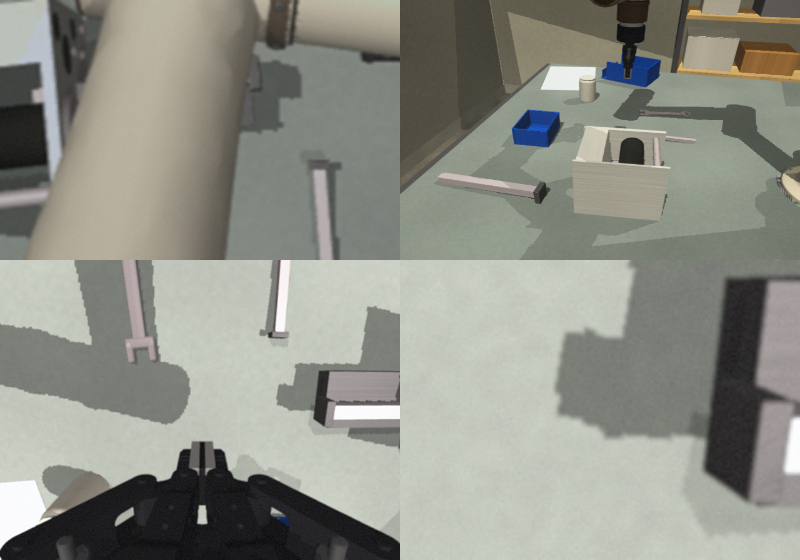

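The wrist view shows the head flush with the cradle's end at (320, 410). The top view shows the bar's tip coming out behind the plate at crop (30, 96). The bystanders haven't moved. One numeric check follows.

```bash
python3 - <<'E'
from h import *
o=np.array([504.5,-96]);a=np.radians(4.8);M=np.array([[np.cos(a),np.sin(a)],[-np.sin(a),np.cos(a)]])
C=cal('top');print('tip',[(M@(p[:2]-o)).round(1).tolist() for p in onz(C,[(194.5,276),(194.5,283)],61)])
C=cal('wrist');D=np.load('pics/wrist5.npy')
P=lambda x,y:(380+x/2.5,170+y/2.5)
for p in [P(750,450),P(765,410),P(725,450),P(770,470)]:
    q=bydepth(C,[p],D)[0];print((M@(q[:2]-o)).round(1),q[2].round(1))
for p,z in [(P(752,502),68),(P(762,402),68),(P(786,500),68)]:
    q=onz(C,[p],z)[0];print('z68',(M@(q[:2]-o)).round(1))
A=cv2.imread('pics/side0.png').astype(int);B=cv2.imread('pics/side5.png').astype(int)
print('side diff over objects',np.abs(A-B)[:,:,:].max(2)[200:270,180:256].mean(),np.abs(A-B).max(2)[310:380,60:240].mean(),np.abs(A-B).max(2)[140:188,285:315].mean())
E
```

```text
tip [[9.0, 192.7], [-3.3, 193.7]]Traceback (most recent call last):
  File "<stdin>", line 7, in <module>
  File "h.py", line 16, in bydepth
    return C[2]+ray(C,uv)*D[u[:,1],u[:,0]][:,None]
                          ~^^^^^^^^^^^^^^^
IndexError: index 680 is out of bounds for axis 1 with size 640
```

```bash
python3 - <<'E'
from h import *
o=np.array([504.5,-96]);a=np.radians(4.8);M=np.array([[np.cos(a),np.sin(a)],[-np.sin(a),np.cos(a)]])
C=cal('wrist');D=np.load('pics/wrist5.npy')
for x,y in [(770,440),(765,470),(775,410),(785,350),(760,380)]:
    p=(380+(x-400)/2.5,170+(y-260)/2.5);q=bydepth(C,[p],D)[0];print(x,y,(M@(q[:2]-o)).round(1),q[2].round(1))
for x,y in [(752,502),(762,402),(786,500)]:
    q=onz(C,[(380+(x-400)/2.5,170+(y-260)/2.5)],68)[0];print('z68',(M@(q[:2]-o)).round(1))
E
```

```text
770 440 [-2.  -7.6] 68.1
765 470 [ 6.9 -7.3] 67.4
775 410 [-10.5  -7.3] 68.0
785 350 [-22.9   6.5] 44.5
760 380 [-13.7   0.2] 44.2
z68 [ 16.2 -10. ]
z68 [-12.7 -11.4]
z68 [15.6 -0.1]
```

```bash
python3 -c "
from bench import *
print(job_done())"
```

```text
the job is handed in; nothing more can be done
None
```

The middle shaft is pushed through the plate with its head against the cradle's open end (measured: head y −10 to 0 mm, tip about 192 mm against 190 expected); the arm is clear, the other things on the bench look undisturbed, and the job is handed in at about 10 s.

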